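# Open the child-safe jar in its slanted stand

## Robot

A 6-joint arm with a two-finger parallel gripper is mounted at the origin on the work surface. World frame = base frame: x ahead of the robot, y to its left, z up, the work surface at z = 0. Lengths are in mm, angles in rad, forces in N, time in s.
With the tool pointing down it reaches from about 275 to 750 mm from the base axis. Payload 10.2 kg.
Tool frame: the origin (TCP) lies midway between the tips of the shut fingers; the grasp point (between the pads) lies 19 mm behind it; z points along the fingers, y is the line along which they close (so a half turn about z gives the same grasp; the last joint's range is limited). The gripper opens to 85 mm and grips with 20 to 120 N. Pads are 22 mm wide; open, the fingers measure 114 mm over their backs; the gripper's body (76 mm by 85 mm) begins 54 mm behind the grasp point. The pads swing forward as they close: fully open they stand 13 mm farther back than shut.
Start: joints at [0.947, 0.313, 1.498, -0, 1.331, -0.223], TCP at [204.844, 483.394, 192.194] pointing down, gripper open.
Joint ranges: [-2.94, 2.94], [-0.97, 2.17], [0.19, 2.56], [-1.23, 4.37], [0.02, 3.11], [-2.88, 2.88]. Speed limits (rad/s): [2.39, 2.39, 3.01, 3.14, 3.14, 3.14].

## Interface

Orientations are given as a unit quaternion [w, x, y, z].
In Python, from rig import ctrl gives the robot as it stands.
- The arm moves only by the tool send_rows, never from a script. Its argument "targets" is a list of rows, each an object with "offset": the shift along the world's x, y, z in cm, a list of three; "spin": the turn about the world's z in rad. A call has 1 to 8 rows; each row is the pose to reach, as a shift and turn from the pose commanded when the call began; what a row does not reach only later rows make up. A row lasts 1/12 s, in which the tool goes at most 41.7 mm and 7.16 degrees, less where a joint would pass 70% of its speed; a pose out of reach is approached as far as the arm can. A call with a gripper value outside its range is refused whole. "grip" is the opening, from 0 (shut) to 1 (fully open), set as the call begins (left out, the last holds). The fingers move at their own pace and stop on an object; "squeeze" is the grip in N (left out, the last holds). Time passes only in rows, so rows that repeat a pose let the fingers close. It gives the time, the measured TCP pose, the force, the opening and the grip force at its end, in the units of the state.
- ctrl.sense(): the state, without advancing time (a new reading comes with each control period).
- ctrl.capture(name): name is "scene" or "top" or "wrist"; returns (picture, depth): 400x640x3 uint8, red, green, blue; 400x640 float32, mm along the optical axis (not along the pixel's ray), 0 where there is no reading.
- ctrl.calibration(name): a dict with "fx", "fy", "cx", "cy" (pixels), "view" (4x4, takes a point from world to camera coordinates); the wrist camera has in their place "mount" (4x4, takes a point from camera to tool coordinates, whose origin is the TCP and whose axes are the flange's). Camera axes: x right, y down, z forward; pixel columns grow to the right and rows downward; lengths in mm; the calibration is good to about 2 mm. A picture is of the moment at which its call begins: read the wrist's pose just before it. calibration takes no time and is no camera call.
- ctrl.finish_job(): hands the job in; it is judged then, once.
Trained networks look in the newest picture that a camera, given by its name, has taken for a name from the list of things; names that differ only in an ending like _2 or _b are one class to them, and where a whole thing is asked for, a point or a joint stands for the part that bears it (a point fixed in the world has none). Each returns a list of dicts, best first, with "conf" (0 to 1); they miss things now and then, are a little off and sometimes report something else, mostly with a low value. They report only what shows in the picture. A call takes as long as a camera call. They do not tell look-alikes from the thing itself.
- ctrl.search_frame(camera, query): "box" ([left, top, right, bottom] in pixels, round what is visible of it).
- ctrl.place_of(camera, query): "uv" ([column, row] in pixels: a listed point, or the origin of a listed thing).
The state is a dict: "time_s": time; "joints": joint angles; "dq": joint speeds; "tau": joint torques, N m; "eef_pos": TCP position; "ee_rot": TCP orientation; "force": force on the tool from outside, world axes, zero at the start; "wrist_torque": the same for the moment, N m; "grip_width": opening from 0.0 (shut) to 1.0 (fully open); "grip_force": force on a finger pad.
Only numpy, scipy, OpenCV 4.12 (cv2) and the standard library are available. Lean on these libraries where they do the work, as an engineer would, in place of code of your own. Each camera call takes 0.05 s, during which the arm holds its last target. There are 200 camera calls.

## Task

Open the slanted tablet jar whose cap has two squeeze tabs: squeeze both tabs, turn the cap anticlockwise and draw it off along the neck. Then set the cap down gently, right way up and wholly on the chopping board, and let go of it; do not drop it or disturb the other loose things.

Things in the scene. Friction and masses are not known exactly. Their poses are not given: they have to be found in the camera images.
- neck: The neck of an amber jar (92 mm across, 140 mm long) fixed in an oak cradle, leaning 30 degrees from vertical, mouth towards the robot's side. Its z axis is the neck axis, pointing out of the mouth. Origin: centre of the neck's rim, 160 mm above the table. Neck 30 mm across, 29 mm long. The cradle is 130 mm wide, 80 mm tall and lies below and beyond the mouth. It cannot move.
- collar (a point): Point on the neck axis 29 mm below the rim, on the jar's white collar (72 mm across) at the neck's foot; axes as the jar's. Four stop blocks on the collar, up to 36 mm from the axis, rise 8 mm above it beside the cap's two tabs; keep the fingertips above them.
- cap: White cap on the neck, loose, 75 g, 42 mm across, 32 mm tall. Origin: centre of its open underside; z axis out of its closed top. On the neck the origin is on the neck axis, 2 mm above the collar; 2 mm of play all round. Two tabs at its +y and -y sides. Turned anticlockwise (seen onto its top) 55 to 120 degrees from its start, it comes straight off along the neck, clear after 30 mm.
- tab_a_face (a point): On the cap: middle of the outer face of the relaxed tab at its +y side, 31 mm from the cap's axis (62 mm over both tabs, 52 mm with both pressed), 18 mm above the cap's underside. The face is 16 mm wide (cap x) and runs from 7 to 29 mm above the underside; below it is a tooth, 10 mm wide, 32.5 mm from the axis, held between the stop blocks.
- tab_b_face (a point): The same point for the tab at the cap's -y side. The teeth prevent any turning until both tabs are pressed at least 3.5 mm; then the cap turns anticlockwise easily and without rising (there is no thread), and the tabs stay pressed by the grip. Clockwise it stays stopped.
- tab_a (a joint): How far the +y tab is pressed in, towards the axis: 0 m out, 0.005 m fully in. It springs back: 3 N to start, 8 N fully in.
- tab_b (a joint): The same for the -y tab.
- board: Oak chopping board, 280 mm along its x, 260 mm along its y, 36 mm thick, fixed. Origin: centre of its underside, on the table. Its half nearer the robot (-x) is clear; a ramekin and a pepper mill stand on the far part.
- plain_jar: The same amber jar in the same kind of stand, with a plain round ribbed lid, 69 mm across, without tabs: leave it. Fixed. Origin: 3 mm above the centre of the lid's top, 160 mm above the table; z up, the jar's axis leans 30 degrees from it towards -x.
- ramekin: Small white bowl, 80 mm across, 45 mm tall, loose on the far part of the board. Origin: centre of its underside.
- pepper_mill: Dark wooden pepper mill, 54 mm across, 143 mm tall, loose on the far part of the board. Origin: centre of its underside.
- oil: Green glass oil bottle, 60 mm across, 190 mm tall, loose, beyond the board. Origin: centre of its underside.
- mug: Blue mug, 80 mm across, 95 mm tall, loose, beyond the board. Origin: centre of its underside.
- tin: Steel food tin with a paper label, 74 mm across, 100 mm tall, loose, at the far left. Origin: centre of its underside.
There are look-alikes about, which are no part of the job. Of the things that look like the cap, the smaller one is meant. What is shaped like the part that bears neck but purple is not meant.

How it is judged (in metres and radians):
On the way, in this order (a step that is already met when the one before it is completed fails the run):
1. both tabs are squeezed and the cap is turned 35 degrees or more while it is still down on the neck (value of joint each of tab_a, tab_b above 0.001 m and contact force between the fingers and cap above 1 N and x of tab_a_face in the frame of neck below -0.004 m and z of cap in the frame of neck below -0.02 m), for 0.1 s.
2. the cap is drawn off the neck (z of cap in the frame of neck above 0.004 m), for 0.1 s.
At the end, for the whole second after the job is handed in: The cap lies at rest and released on the board, right way up (within 9 degrees), its underside on the board's top (within 5 mm), its centre at least 20 mm inside the board's edges; the jar is open (z of cap in the frame of board between 0.033 and 0.041 m and x of cap in the frame of board between -0.12 and 0.12 m and y of cap in the frame of board between -0.11 and 0.11 m and angle between cap's own z axis and vertical below 0.15 rad and linear speed of cap below 0.02 m/s and contact force between the fingers and cap below 0.1 N); the robot touches nothing.
It fails at once if the cap is let go of more than 20 mm above the board (contact force between anything else and cap below 0.02 N and z of cap in the frame of board above 0.056 m and distance between cap and neck above 0.045 m).
It fails at once if the ramekin, pepper mill, oil bottle, mug or tin is shifted more than 30 mm (distance of any of ramekin, pepper_mill, oil, mug, tin from where it was at the start of the episode above 0.03 m).
It also fails if it takes over 48 s, if anything falls off the work surface, if the arm or the gripper's body presses on something with over 40 N, if the wrist force passes 120 N, or if a joint passes its speed limit or range.

## Working session

There is one attempt and no reset: what is moved stays moved. The work goes in short steps, Python scripts to look and compute and a tool call to move; the robot and the scene stay as the last step left them, time stands still between calls to the robot, and variables do not carry over. Pictures are saved under pics/ and viewed, at most 10 in all, crops included, and the job is handed in when it is done.

Besides the shell and the picture viewer there is one more tool, called as a command line: name --argument value ..., lists and objects as JSON in quotes. send_rows: Moves the arm, as the interface text tells. Its arguments: {"type":"object","properties":{"targets":{"type":"array"},"grip":{"type":"number"},"squeeze":{"type":"number"}},"required":["targets"]}

```bash
mkdir -p pics; cat > h.py <<'E'
import numpy as np,cv2
from rig import ctrl
from scipy.spatial.transform import Rotation as R
def cam2world(name,s=None):
    c=ctrl.calibration(name)
    if 'view' in c: return c,np.linalg.inv(np.array(c['view']))
    s=s or ctrl.sense(); q=s['ee_rot']; T=np.eye(4)
    T[:3,:3]=R.from_quat([q[1],q[2],q[3],q[0]]).as_matrix(); T[:3,3]=s['eef_pos']
    return c,T@np.array(c['mount'])
def cloud(name,d,s=None):
    c,T=cam2world(name,s); v,u=np.mgrid[:d.shape[0],:d.shape[1]]
    P=np.stack([(u-c['cx'])/c['fx']*d,(v-c['cy'])/c['fy']*d,d],-1)
    W=P@T[:3,:3].T+T[:3,3]; W[d<=0]=np.nan; return W
def proj(name,p,s=None):
    c,T=cam2world(name,s); q=np.linalg.inv(T)@np.append(p,1)
    return c['fx']*q[0]/q[2]+c['cx'],c['fy']*q[1]/q[2]+c['cy']
E
python3 - <<'E'
from h import *
s=ctrl.sense();print(s['eef_pos'],s['ee_rot'],s['grip_width'])
for n in ['scene','top']:
    im,d=ctrl.capture(n); cv2.imwrite(f'pics/{n}.png',im[...,::-1]); np.save(f'{n}.npy',d); W=cloud(n,d)
    for q in ['cap','neck','tab_a_face','tab_b_face','plain_jar','board','ramekin','pepper_mill','oil','mug','tin']:
        for r in ctrl.place_of(n,q)[:3]:
            u,v=r['uv']; print(n,q,round(r['conf'],2),np.round(r['uv']),np.round(W[int(np.clip(v,0,399)),int(np.clip(u,0,639))]))
a=cv2.imread('pics/scene.png');b=cv2.imread('pics/top.png')
cv2.imwrite('pics/both.png',cv2.resize(np.vstack([a,b]),(480,600)))
E
```

```text
[204.65898729 483.14321303 191.62208234] [-2.63285348e-04  1.99044356e-01  9.79990275e-01 -5.80333868e-04] 0.9992540660238932
scene cap 0.78 [363. 153.] [360. 315.  34.]
scene cap 0.54 [410. 140.] [510. 310. 142.]
scene neck 0.71 [307.  92.] [132. 341. 159.]
scene neck 0.57 [402. 132.] [487. 299. 167.]
scene tab_a_face 0.74 [412. 123.] [413. 563.  22.]
scene tab_a_face 0.56 [361. 156.] [356. 305.  27.]
scene tab_b_face 0.81 [400. 138.] [485. 286. 157.]
scene tab_b_face 0.68 [373. 169.] [416. 272.  24.]
scene plain_jar 0.5 [410. 139.] [511. 304. 153.]
scene plain_jar 0.34 [409. 139.] [509. 303. 152.]
scene board 0.83 [363. 252.] [563. -52.  39.]
scene ramekin 0.57 [403. 241.] [645.  -3.  80.]
scene pepper_mill 0.6 [379. 264.] [628. -91.  72.]
scene oil 0.58 [462. 256.] [778.  77.  29.]
scene mug 0.88 [426. 315.] [ 782. -159.   65.]
scene tin 0.56 [473. 199.] [724. 306.  27.]
top cap 0.81 [205. 183.] [496. 313. 169.]
top neck 0.81 [191. 320.] [149. 342. 160.]
top neck 0.64 [364.  95.] [ 789. -118.    8.]
top neck 0.62 [205. 185.] [490. 312. 175.]
top tab_a_face 0.61 [218. 246.] [338. 314.   0.]
top tab_a_face 0.59 [193. 184.] [501. 354. 141.]
top tab_b_face 0.88 [228. 220.] [412. 275.  46.]
top plain_jar 0.65 [437. 198.] [ 455. -292.  152.]
top board 0.83 [326. 172.] [547.   0.  36.]
top board 0.73 [194. 182.] [502. 343. 165.]
top ramekin 0.73 [312. 142.] [634.  40.  42.]
top pepper_mill 0.78 [347. 149.] [601. -59.  97.]
top oil 0.84 [288. 105.] [742. 106.  61.]
top oil 0.53 [313. 140.] [640.  37.  42.]
top mug 0.78 [361. 100.] [ 774. -109.    4.]
```

View pics/scene.png

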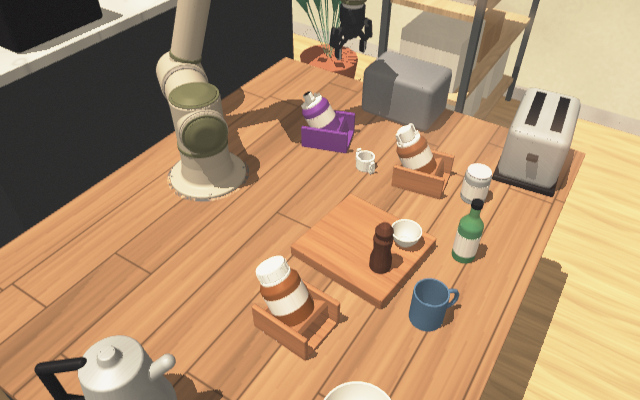

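View pics/top.png

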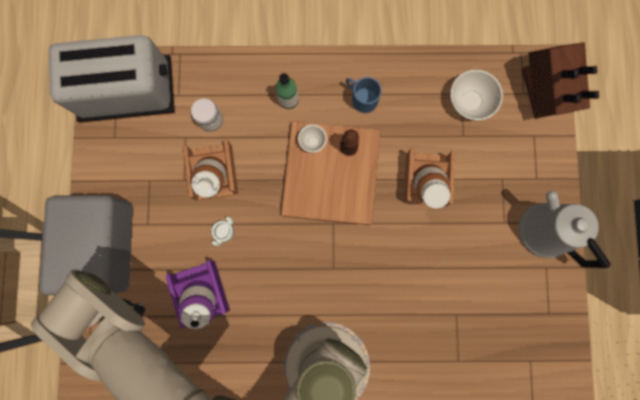

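send_rows --targets '[{"offset":[2,-2,4],"spin":0},{"offset":[5,-4,8],"spin":0},{"offset":[8,-6,12],"spin":0},{"offset":[11,-8,16],"spin":0},{"offset":[14,-11,17],"spin":0},{"offset":[17,-14,17],"spin":0},{"offset":[20,-17,17],"spin":0},{"offset":[20,-17,17],"spin":0}]' --grip 1

```text
time_s: 1.87
eef_pos: [406.1, 311.8, 363.0]
ee_rot: [0.001, 0.199, 0.98, 0.0]
force: [0.4, 1.0, 0.7]
grip_width: 1.0
grip_force: 0.0
```

```bash
python3 - <<'E'
from h import *
s=ctrl.sense();print(s['time_s'],s['eef_pos'],s['ee_rot'],s['joints'])
c=ctrl.calibration('wrist');print(np.round(c['mount'],2),c['fx'])
im,d=ctrl.capture('wrist'); np.savez('w1.npz',d=d,im=im);cv2.imwrite('pics/w1.png',im[...,::-1]); W=cloud('wrist',d,s)
for q in ['cap','neck','collar','tab_a_face','tab_b_face']:
    for r in ctrl.place_of('wrist',q)[:3]:
        u,v=r['uv']; print(q,round(r['conf'],2),np.round(r['uv']),np.round(W[int(np.clip(v,0,399)),int(np.clip(u,0,639))]))
E
```

```text
1.8667 [406.14399484 311.77617616 363.00318169] [5.18803622e-04 1.99040552e-01 9.79991065e-01 3.19049233e-04] [ 4.25612321e-01  2.29636503e-01  1.17138007e+00 -9.21367375e-05
  1.73936136e+00 -7.44441870e-01]
[[   0.     -0.96   -0.29   75.49]
 [   1.      0.     -0.      2.17]
 [   0.     -0.29    0.96 -181.82]
 [   0.      0.      0.      1.  ]] 322.55021879880474
cap 0.75 [351. 222.] [486. 323. 167.]
cap 0.74 [301. 138.] [379. 291.   6.]
collar 0.43 [353. 223.] [487. 324. 168.]
tab_a_face 0.66 [372. 222.] [495. 347. 171.]
tab_a_face 0.57 [305. 111.] [343. 316.  42.]
tab_b_face 0.97 [322. 220.] [513. 272.  45.]
tab_b_face 0.56 [301. 164.] [414. 279.  41.]
```

View pics/w1.png

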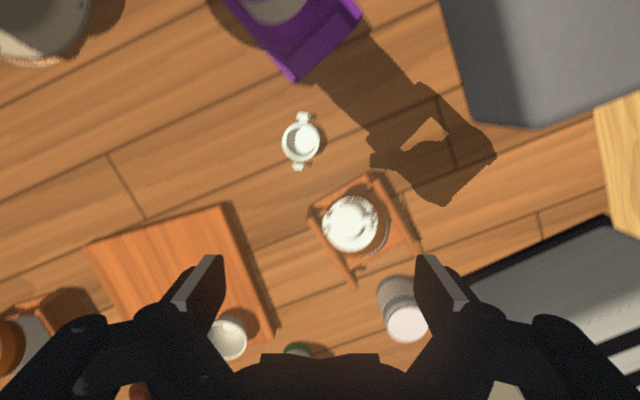

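```bash
python3 - <<'E'
from h import *
s=ctrl.sense()
f=np.load('w1.npz');im,d=f['im'],f['d'];W=cloud('wrist',d,s)
m=(np.abs(W[...,0]-480)<70)&(np.abs(W[...,1]-315)<60)&(W[...,2]>90)
mask=m&(im.min(-1)>110)
P=W[mask];print(len(P),P.min(0),P.max(0))
# ransac top plane with tilt 30
rng=np.random.default_rng(0);best=None
for _ in range(4000):
    a=P[rng.choice(len(P),3,0)];n=np.cross(a[1]-a[0],a[2]-a[0]);L=np.linalg.norm(n)
    if L<50: continue
    n/=L; n*=np.sign(n[2])
    if abs(np.degrees(np.arccos(n[2]))-30)>6: continue
    k=(np.abs((P-a[0])@n)<1.2)
    if best is None or k.sum()>best[0].sum(): best=(k,n)
k,n=best;Q=P[k];c=Q.mean(0);n=np.linalg.svd(Q-c)[2][2];n*=np.sign(n[2])
print(k.sum(),c,n,np.degrees(np.arccos(n[2])),np.degrees(np.arctan2(n[1],n[0])))
v,u=np.nonzero(mask);
h=(P-c)@n;print(np.histogram(h,bins=np.arange(-60,12,4)))
big=cv2.resize(im[170:280,290:430],(0,0),fx=4,fy=4,interpolation=cv2.INTER_CUBIC)
b2=cv2.resize(im[100:180,260:340],(0,0),fx=3,fy=3,interpolation=cv2.INTER_CUBIC)
big[:240,560-240:]=b2
S=cv2.imread('pics/scene.png')[110:200,340:470];S=cv2.resize(S,(0,0),fx=4,fy=4,interpolation=cv2.INTER_CUBIC)
o=np.zeros((600,800,3),np.uint8);o[:440,:560]=big[...,::-1]
cv2.imwrite('pics/crop1.png',o[:440,:560]);cv2.imwrite('pics/crop2.png',S)
E
```

```text
2358 [430.03230993 280.82893014 101.95157509] [549.4908585  358.55728566 435.83022675]
853 [479.75570317 321.88489771 163.51801777] [-0.48767827 -0.07424697  0.8698605 ] 29.557566839072074 -171.34343206336754
(array([  1,  20,  60,  70,  89,  19, 813,  21, 109,  18,  13,  18,  26,
        27, 526, 520,   0]), array([-60, -56, -52, -48, -44, -40, -36, -32, -28, -24, -20, -16, -12,
        -8,  -4,   0,   4,   8]))
```

View pics/crop1.png

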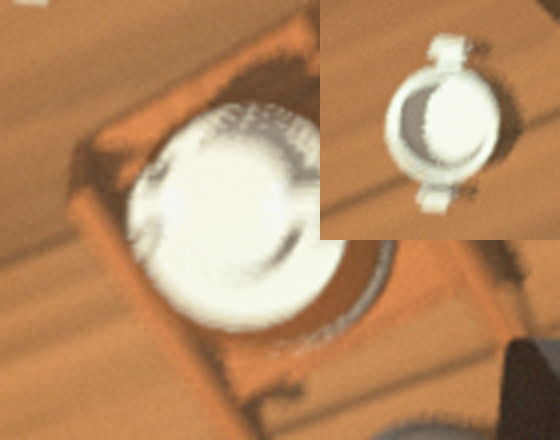

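View pics/crop2.png

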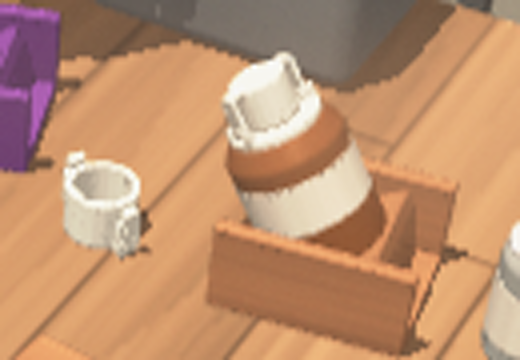

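send_rows --targets '[{"offset":[0,0.5,-4],"spin":0},{"offset":[0,1,-8],"spin":0},{"offset":[0,1.5,-11],"spin":0},{"offset":[0,1.5,-11],"spin":0}]'

```text
time_s: 2.5
eef_pos: [401.5, 328.8, 246.6]
ee_rot: [-0.004, 0.198, 0.98, -0.003]
force: [-0.5, -0.8, -0.8]
grip_width: 0.997
grip_force: 0.0
```

```bash
cat > fit.py <<'E'
from h import *
import sys
def fit(s,im,d):
    W=cloud('wrist',d,s)
    m=(np.abs(W[...,0]-490)<70)&(np.abs(W[...,1]-315)<65)&(W[...,2]>90)&(W[...,2]<205)
    mask=m&(im.min(-1)>100)
    P=W[mask]; n=np.array([-.49,-.07,.87]); 
    rng=np.random.default_rng(0)
    def plane(P):
        best=None
        for _ in range(3000):
            a=P[rng.choice(len(P),3,0)];n=np.cross(a[1]-a[0],a[2]-a[0]);L=np.linalg.norm(n)
            if L<100: continue
            n/=L; n*=np.sign(n[2])
            if abs(np.degrees(np.arccos(n[2]))-30)>6: continue
            k=(np.abs((P-a[0])@n)<1.)
            if best is None or k.sum()>best[0].sum(): best=(k,)
        Q=P[best[0]];c=Q.mean(0);n=np.linalg.svd(Q-c,full_matrices=False)[2][2];n*=np.sign(n[2])
        return best[0],c,n
    k1,c1,n1=plane(P); P2=P[~k1]; k2,c2,n2=plane(P2)
    for c,n,k in((c1,n1,k1),(c2,n2,k2)): print(k.sum(),c.round(1),n.round(3),np.degrees(np.arccos(n[2])).round(1),np.degrees(np.arctan2(n[1],n[0])).round(1))
    print('sep',(c1-c2)@n1,(c1-c2)@n2)
    return W,mask,P,P[k1],P2[k2],n1,n2
E
python3 - <<'E'
from fit import *
s=ctrl.sense();print(s['time_s'],s['eef_pos'],s['ee_rot'])
im,d=ctrl.capture('wrist'); np.savez('w2.npz',d=d,im=im)
for q in ['cap','neck','collar','tab_a_face','tab_b_face']:
    for r in ctrl.place_of('wrist',q)[:3]: print(q,round(r['conf'],2),np.round(r['uv']))
fit(s,im,d)
cv2.imwrite('pics/w2.png',cv2.resize(im[140:360,220:480],(0,0),fx=2.5,fy=2.5,interpolation=cv2.INTER_CUBIC)[...,::-1])
E
```

```text
2.5 [401.50889946 328.7777436  246.6441742 ] [-0.00419882  0.19772823  0.98024306 -0.00307739]
cap 0.85 [350. 275.]
cap 0.66 [285. 161.]
collar 0.7 [315. 273.]
tab_a_face 0.66 [293. 127.]
tab_a_face 0.58 [375. 276.]
tab_b_face 0.74 [313. 271.]
tab_b_face 0.56 [287. 185.]
1543 [481.8 319.8 164.6] [-0.494 -0.074  0.867] 29.9 -171.5
1332 [499.1 327.5 135.9] [-0.496 -0.073  0.865] 30.1 -171.6
sep 33.96499323890982 33.96194658714857
```

View pics/w2.png

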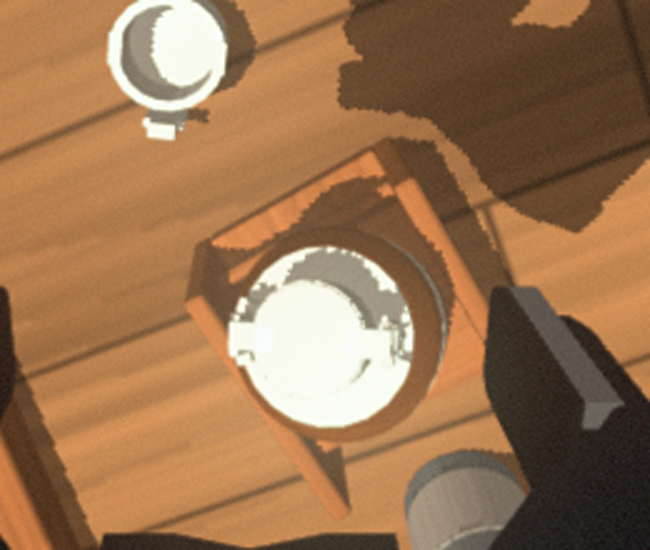

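```bash
python3 - <<'E'
from fit import *
s=ctrl.sense();f=np.load('w2.npz')
W,mask,P,A,B,n1,n2=fit(s,f['im'],f['d'])
n=(n1+n2);n/=np.linalg.norm(n)
yaw=np.arctan2(n[1],n[0])+np.pi; y=np.array([-np.sin(yaw),np.cos(yaw),0]);x=np.cross(y,n)
print('x',x,'y',y)
F=np.stack([x,y,n],1)
from scipy.optimize import least_squares
a=(A@F); c0=np.median(a,0); print(a.min(0),a.max(0))
# cap circle via hull w/ known r 21: use top points near plane
h=cv2.convexHull(a[:,:2].astype(np.float32)); print('enclosing',cv2.minEnclosingCircle(h))
b=B@F
print('collar enclosing',cv2.minEnclosingCircle(b[:,:2].astype(np.float32)), 'h',b[:,2].mean())
p=P@F; hz=p[:,2]-b[:,2].mean()
bc=np.array(cv2.minEnclosingCircle(b[:,:2].astype(np.float32))[0])
np.savez('frame.npz',F=F,h=b[:,2].mean(),p=p)
q=p[:,:2]-np.array([a[:,0].mean(),a[:,1].mean()]);
k=(hz>12)&(hz<33)
r=np.hypot(*q.T);
for sgn in(1,-1):
    kk=k&(r>22)&(sgn*q[:,1]>8); Q=np.c_[q[kk],hz[kk]]
    print(sgn,kk.sum(),Q.mean(0),Q.min(0),Q.max(0))
    t=Q[:,2]>27; print(Q[t].mean(0),Q[t].min(0),Q[t].max(0))
# raster plot in neck frame, height coloured
o=np.zeros((480,480,3),np.uint8)
for (X,Y),H in sorted(zip(q,hz),key=lambda t:t[1]):
    col=cv2.applyColorMap(np.uint8([[np.clip(H*6,0,255)]]),cv2.COLORMAP_JET)[0,0].tolist()
    cv2.circle(o,(int(240-Y*5),int(240-X*5)),2,col,-1)
cv2.imwrite('pics/map.png',o)
E
```

```text
1543 [486.7 320.1 173.2] [-0.505 -0.078  0.86 ] 30.7 -171.2
1323 [504.3 327.8 144.8] [-0.507 -0.079  0.858] 30.9 -171.2
sep 33.912348695804226 33.91791951361729
x [0.84889429 0.13115202 0.51203284] y [-0.15268595  0.98827476  0.        ]
[ 522.87550516  214.5924261  -123.6433284 ] [ 564.62411874  269.5236544  -121.51886812]
enclosing ((543.7978515625, 241.82325744628906), 29.851837158203125)
collar enclosing ((543.7272338867188, 241.9994354248047), 35.69623565673828) h -156.45684893804358
1 112 [14.32444061 25.64530372 27.95920007] [ 7.1912627  19.16536677 13.07995853] [22.0473143  30.27452658 32.96863624]
[14.17569288 25.07223316 30.85428546] [ 7.1912627  19.16536677 27.1327601 ] [21.41864588 30.1863927  32.96863624]
-1 62 [-14.90480924 -23.37798297  26.93651465] [-22.08662475 -29.7881465   14.00178234] [ -1.86311744 -16.97071885  32.93584001]
[-14.00279146 -23.93152773  30.7937779 ] [-22.00139552 -29.7881465   27.07480008] [ -1.86311744 -16.97071885  32.93584001]
```

View pics/map.png

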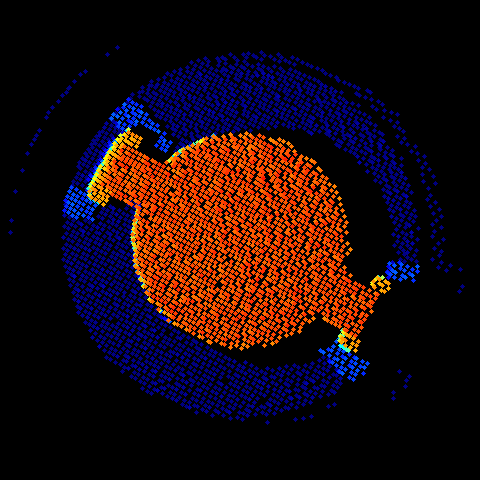

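send_rows --targets '[{"offset":[0,0,0],"spin":0},{"offset":[0,0,0],"spin":0},{"offset":[0,0,0],"spin":0},{"offset":[0,0,0],"spin":0},{"offset":[0,0,0],"spin":0},{"offset":[0,0,0],"spin":0}]' --grip 0.67

```text
time_s: 3.3
eef_pos: [404.8, 328.4, 252.2]
ee_rot: [-0.0, 0.199, 0.98, -0.0]
force: [0.1, 0.5, 0.2]
grip_width: 0.67
grip_force: 0.0
```

```bash
cat > fr.py <<'E'
from fit import *
def frame(s,im,d):
    W,mask,P,A,B,n1,n2=fit(s,im,d)
    n=n1+n2;n/=np.linalg.norm(n)
    yaw=np.arctan2(n[1],n[0])+np.pi; y=np.array([-np.sin(yaw),np.cos(yaw),0]);x=np.cross(y,n);F=np.stack([x,y,n],1)
    a=A@F;b=B@F
    ca=np.array(cv2.minEnclosingCircle(a[:,:2].astype(np.float32))[0]);cb=np.array(cv2.minEnclosingCircle(b[:,:2].astype(np.float32))[0])
    h=b[:,2].mean(); print('ca',ca,'cb',cb,'h',h,'yaw',np.degrees(yaw))
    C=F@np.append((ca+cb)/2,h); print('collar centre',C,'G',C+20*n,'rim z',(C+29*n)[2])
    p=P@F; q=p[:,:2]-(ca+cb)/2; hz=p[:,2]-h; r=np.hypot(*q.T)
    for sg in (1,-1):
        k=(hz>26)&(r>23)&(sg*q[:,1]>5); t=q[k].mean(0); print('tab',sg,t,np.degrees(np.arctan2(t[0]*sg,t[1]*sg)))
    return F,C
E
python3 - <<'E'
from fr import *
s=ctrl.sense();print(s['time_s'],s['eef_pos'],s['ee_rot'],s['grip_width'])
im,d=ctrl.capture('wrist'); np.savez('w3.npz',d=d,im=im)
F,C=frame(s,im,d); np.savez('frame.npz',F=F,C=C)
def tips(d,t):
    c=ctrl.calibration('wrist');M=np.array(c['mount']);v,u=np.mgrid[:400,:640]
    P=np.stack([(u-c['cx'])/c['fx']*d,(v-c['cy'])/c['fy']*d,d],-1)@M[:3,:3].T+M[:3,3]
    k=(d>0)&(d<225)&(v>200); Q=P[k]
    for sg in(1,-1):
        q=Q[(sg*Q[:,1]>5)&(np.abs(Q[:,0])<40)]
        zt=np.percentile(q[:,2],99.7); e=q[q[:,2]>zt-4]
        print(t,sg,'tip z',zt.round(1),'y',e[:,1].min().round(1),e[:,1].max().round(1),'x',e[:,0].min().round(1),e[:,0].max().round(1))
tips(np.load('w2.npz')['d'],'open');tips(d,'.67')
cv2.imwrite('pics/w3.png',im[...,::-1])
E
```

```text
3.3 [404.84007683 328.36704555 252.21138994] [-2.46611366e-05  1.99098177e-01  9.79979548e-01 -2.70806347e-05] 0.6695481750019548
1445 [481.9 319.7 164.8] [-0.496 -0.081  0.865] 30.2 -170.8
1219 [498.8 326.2 135.7] [-0.495 -0.073  0.866] 30.0 -171.6
sep 34.01360843111934 33.983350329717695
ca [536.07250977 242.27061462] cb [536.64978027 241.84838867] h -154.93528390610842 yaw 8.816715509040728
collar centre [498.2157135  322.23065655 135.01677386] G [488.30186046 320.69294929 152.31853603] rim z 160.10432900442407
tab 1 [14.25755883 23.93423371] 30.78214362080869
tab -1 [-13.46814183 -23.49061415] 29.82743291773205
open 1 tip z -54.7 y 44.4 51.5 x -9.4 12.8
open -1 tip z -55.0 y -51.3 -40.0 x -10.0 13.0
.67 1 tip z -47.5 y 30.4 43.1 x -9.6 12.8
.67 -1 tip z -47.3 y -38.4 -26.0 x -9.6 13.0
```

```bash
python3 - <<'E'
from h import *
for f in('w2.npz','w3.npz'):
    z=np.load(f);d=z['d'];im=z['im'];c=ctrl.calibration('wrist');M=np.array(c['mount'])
    k=(d>0)&(d<205);v,u=np.nonzero(k);P=np.stack([(u-c['cx'])/c['fx']*d[k],(v-c['cy'])/c['fy']*d[k],d[k]],-1)@M[:3,:3].T+M[:3,3]
    k2=P[:,2]>-70
    for sg in(1,-1):
        kk=k2&(P[:,1]*sg>0);q=P[kk]
        for lo in range(-60,5,5):
            e=q[(q[:,2]>=lo)&(q[:,2]<lo+5)]
            if len(e): print(f,sg,lo,len(e),'x',e[:,0].min().round(),e[:,0].max().round(),'y',e[:,1].min().round(),e[:,1].max().round())
    print('zero px in lower',(d[230:]==0).sum())
for p in ([0,42,-13],[0,42,0],[0,28,-5],[0,28,-40]):
    q=np.linalg.inv(M)@np.append(p,1);print(p,c['fx']*q[0]/q[2]+c['cx'],c['fy']*q[1]/q[2]+c['cy'],q[2])
E
```

```text
w2.npz 1 -60 243 x -9.0 13.0 y 44.0 57.0
w2.npz 1 -55 82 x -8.0 12.0 y 45.0 51.0
w2.npz -1 -60 250 x -10.0 13.0 y -52.0 -40.0
w2.npz -1 -55 63 x -8.0 12.0 y -47.0 -40.0
zero px in lower 419
w3.npz 1 -60 272 x -10.0 13.0 y 30.0 44.0
w3.npz 1 -55 223 x -10.0 13.0 y 30.0 44.0
w3.npz 1 -50 121 x -10.0 13.0 y 30.0 41.0
w3.npz 1 -45 24 x -8.0 9.0 y 31.0 31.0
w3.npz -1 -60 265 x -10.0 13.0 y -40.0 -26.0
w3.npz -1 -55 227 x -10.0 13.0 y -39.0 -26.0
w3.npz -1 -50 121 x -9.0 13.0 y -38.0 -26.0
w3.npz -1 -45 19 x -8.0 10.0 y -27.0 -26.0
zero px in lower 450
[0, 42, -13] 389.619971100228 239.10911089610192 183.4505596334074
[0, 42, 0] 385.17654357420156 230.30012767969805 195.8863967646229
[0, 28, -5] 363.18452227862343 233.5423086196488 191.1163184038073
[0, 28, -40] 372.43572636304623 261.8313914290845 157.63521843515022
```

View pics/w3.png

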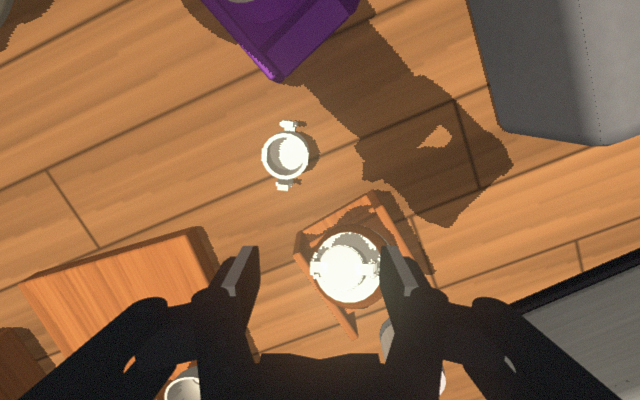

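```bash
python3 - <<'E'
from h import *
s=ctrl.sense();p=np.array(s['eef_pos'])
print(p,'start px',proj('scene',[205,483,192]),proj('scene',[205,483,242]))
d=np.load('w3.npz')['d'];W=cloud('wrist',d,s)
print('table z', np.nanmedian(W[100:180,330:350,2]),np.nanmedian(W[60:80,150:200,2]))
d0=np.load('scene.npy');W0=cloud('scene',d0)
k=(np.hypot(W0[...,0]-205,W0[...,1]-483)<75)&(W0[...,2]>150)&(W0[...,2]<330)
print('start: lowest gripper pts',[np.percentile(W0[k][:,2],q).round(1) for q in(0,.5,1,2,5,20)],k.sum())
for n in('scene','top'):
    im,d=ctrl.capture(n);W=cloud(n,d)
    k=(np.hypot(W[...,0]-p[0],W[...,1]-p[1])<65)&(W[...,2]>185)&(W[...,2]<400)
    Q=W[k]; print(n,k.sum(),[np.percentile(Q[:,2],q).round(1) for q in(0,1,2,5,20,50)] if k.sum() else '')
    if n=='scene':
        u,v=map(int,proj(n,p)); cv2.imwrite('pics/s4.png',cv2.resize(im[v-70:v+50,u-80:u+80],(0,0),fx=4,fy=4)[...,::-1]); print(u,v,[proj(n,p+[0,0,z]) for z in(0,40)])
E
```

```text
[404.86490966 328.35761447 252.19833714] start px (np.float64(349.2543415362745), np.float64(70.35840669082052)) (np.float64(349.9140260662394), np.float64(55.95274139536829))
table z 0.0872038947539977 0.2561155403784596
start: lowest gripper pts [np.float64(151.2), np.float64(245.4), np.float64(246.3), np.float64(249.6), np.float64(254.6), np.float64(275.2)] 575
scene 934 [np.float64(294.0), np.float64(300.0), np.float64(302.2), np.float64(308.5), np.float64(334.4), np.float64(365.4)]
383 92 [(np.float64(383.7409606767303), np.float64(92.59491211759465)), (np.float64(384.99876513114816), np.float64(79.82756260134008))]
top 46 [np.float64(340.9), np.float64(343.2), np.float64(345.5), np.float64(346.6), np.float64(352.5), np.float64(380.0)]
```

View pics/s4.png

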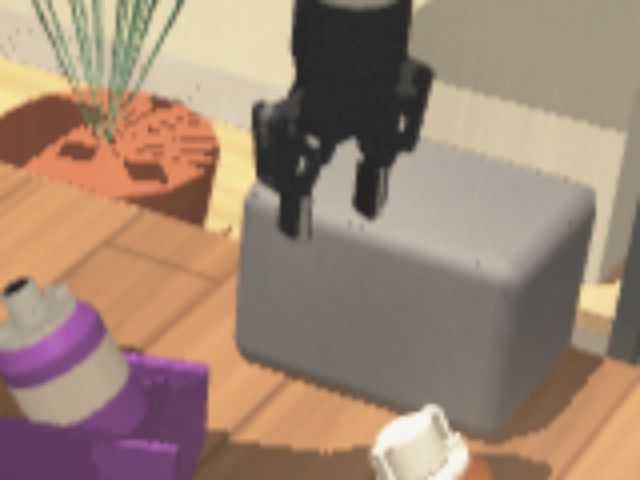

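send_rows --targets '[{"offset":[3,-0.4,0],"spin":0.04},{"offset":[6,-0.7,0],"spin":0.08},{"offset":[8.4,-1,-2],"spin":0.085},{"offset":[8.4,-1,-4],"spin":0.085},{"offset":[8.4,-1,-6],"spin":0.085},{"offset":[8.4,-1,-6],"spin":0.085},{"offset":[8.4,-1,-6],"spin":0.085},{"offset":[8.4,-1,-6],"spin":0.085}]' --grip 1

```text
time_s: 4.12
eef_pos: [489.2, 318.7, 193.7]
ee_rot: [0.001, 0.157, 0.988, 0.001]
force: [0.7, 0.7, -0.2]
grip_width: 0.999
grip_force: 0.0
```

```bash
python3 - <<'E'
from fr import *
s=ctrl.sense();print(s['time_s'],s['eef_pos'],s['ee_rot'],s['grip_width'],s['joints'],s['dq'])
im,d=ctrl.capture('wrist'); np.savez('w5.npz',d=d,im=im); cv2.imwrite('pics/w5.png',im[...,::-1])
try: frame(s,im,d)
except Exception as e: print(e)
E
```

```text
4.1167 [489.22375078 318.69848709 193.74781425] [9.03095177e-04 1.57140255e-01 9.87575732e-01 5.45479321e-04] 0.9990438465362877 [ 3.76847225e-01  4.41587494e-01  1.31029444e+00  1.87170023e-05
  1.38760070e+00 -8.78363793e-01] [ 0.00299064 -0.0097736  -0.00607478 -0.00129827 -0.00109313 -0.00083063]
2752 [482.2 320.2 164.8] [-0.492 -0.076  0.867] 29.8 -171.3
1994 [505.6 325.5 139.4] [-0.493 -0.069  0.868] 29.8 -172.0
sep 33.91441950027052 33.899982271488895
ca [535.84570312 245.82286072] cb [535.69958496 245.99386597] h -151.52691645096874 yaw 8.368366167242716
collar centre [498.60099176 321.90049056 135.13245674] G [488.75598701 320.45226038 152.48118899] rim z 160.2881185033434
tab 1 [14.04896937 24.0275774 ] 30.314906019739713
tab -1 [-13.04158343 -23.4969963 ] 29.03167371906636
```

View pics/w5.png

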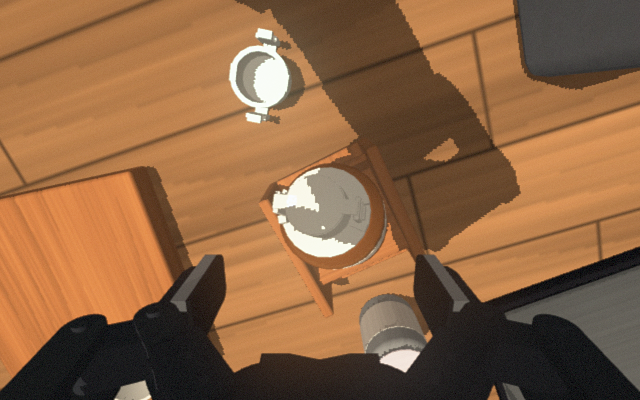

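send_rows --targets '[{"offset":[0,0,-2.5],"spin":0},{"offset":[0,0,-5],"spin":0},{"offset":[0,0,-7],"spin":0},{"offset":[0,0,-8.1],"spin":0},{"offset":[0,0,-8.1],"spin":0},{"offset":[0,0,-8.1],"spin":0},{"offset":[0,0,-8.1],"spin":0}]'

```text
time_s: 4.75
eef_pos: [489.8, 318.8, 113.1]
ee_rot: [0.001, 0.157, 0.988, 0.001]
force: [-0.2, -0.7, -0.1]
grip_width: 1.003
grip_force: 0.0
```

send_rows --targets '[{"offset":[0,0,0],"spin":0},{"offset":[0,0,0],"spin":0},{"offset":[0,0,0],"spin":0},{"offset":[0,0,0],"spin":0},{"offset":[0,0,0],"spin":0},{"offset":[0,0,0],"spin":0}]' --grip 0.5 --squeeze 30

```text
time_s: 5.25
eef_pos: [489.7, 318.2, 114.3]
ee_rot: [0.002, 0.157, 0.988, 0.0]
force: [-5.2, -5.1, 17.5]
grip_width: 0.548
grip_force: 28.6
```

```bash
python3 - <<'E'
from fr import *
s=ctrl.sense();print(s['time_s'],s['eef_pos'],s['force'],s['wrist_torque'],s['grip_width'],s['grip_force'])
im,d=ctrl.capture('wrist'); np.savez('w6.npz',d=d,im=im)
try: frame(s,im,d)
except Exception as e: print(e)
E
```

```text
5.25 [489.65982683 318.23110112 114.25279264] [-5.1756663  -5.09077812 17.46422656] [-0.99282831  0.93462515 -0.0334007 ] 0.5480778241128738 28.568081721881526
6287 [481.6 320.3 164.6] [-0.497 -0.088  0.863] 30.3 -169.9
3719 [501.  328.5 137.1] [-0.495 -0.074  0.866] 30.0 -171.5
sep 34.16661647455646 34.08059289911689
ca [535.81054688 237.47453308] cb [538.1473999  237.38578796] h -156.5668675694267 yaw 9.28384557393007
collar centre [497.51970018 321.90942508 134.46617786] G [487.60139334 320.28811135 151.75775185] rim z 159.53896015164725
tab 1 [14.49163177 22.20665289] 33.12768864437621
tab -1 [-16.44220918 -22.25142354] 36.46174829719265
```

send_rows --targets '[{"offset":[0,0,0],"spin":0},{"offset":[0,0,0],"spin":0},{"offset":[0,0,0],"spin":0},{"offset":[-0.4,0.1,0],"spin":0},{"offset":[-0.4,0.1,-0.3],"spin":0},{"offset":[-0.4,0.1,-0.4],"spin":0},{"offset":[-0.4,0.1,-0.4],"spin":0},{"offset":[-0.4,0.1,-0.4],"spin":0}]' --grip 0.88

```text
time_s: 5.97
eef_pos: [484.8, 319.3, 107.1]
ee_rot: [-0.0, 0.157, 0.988, -0.0]
force: [-0.1, -0.2, 0.3]
grip_width: 0.882
grip_force: 0.0
```

```bash
cat > tip.py <<'E'
from fr import *
def tips(s,d):
    W=cloud('wrist',d,s);c=ctrl.calibration('wrist');M=np.array(c['mount'])
    v,u=np.mgrid[:400,:640];P=np.stack([(u-c['cx'])/c['fx']*d,(v-c['cy'])/c['fy']*d,d],-1)@M[:3,:3].T+M[:3,3]
    k=(d>0)&(v>150)&(abs(P[...,0]-1.5)<13)&(P[...,2]>-75)&(np.linalg.norm(W-np.array([490,320,150]),axis=-1)<90)
    for sg in(1,-1):
        kk=k&(P[...,1]*sg>20)&(P[...,1]*sg<60)&(P[...,2]<-25)
        im=None;q=P[kk]
        for lo in range(-60,-25,3):
            e=q[(q[:,2]>=lo)&(q[:,2]<lo+3)]
            if len(e):print(sg,lo,len(e),'y',np.abs(e[:,1]).min().round(1),np.abs(e[:,1]).max().round(1),'x',e[:,0].min().round(),e[:,0].max().round())
E
python3 - <<'E'
from tip import *
s=ctrl.sense();print(s['time_s'],s['eef_pos'],s['force'],s['grip_width'],s['grip_force'])
im,d=ctrl.capture('wrist'); np.savez('w7.npz',d=d,im=im)
frame(s,im,d); k=im.max(-1)<90; tips(s,np.where(k,d,0))
E
```

```text
5.9667 [484.81292878 319.28010244 107.05128443] [-0.12678685 -0.17064569  0.30443771] 0.8817469565442064 0.0
7238 [481.  318.8 164.1] [-0.499 -0.072  0.864] 30.2 -171.8
4455 [500.7 332.  137.2] [-0.494 -0.072  0.867] 29.9 -171.8
sep 34.014056546047385 33.98663830842265
ca [532.7321167  246.10353088] cb [534.53375244 247.32115173] h -153.56969005763415 yaw 8.236733319647124
collar centre [497.8181343  321.34631359 134.64170904] G [487.89519711 319.90990203 151.94696949] rim z 159.73433669090014
tab 1 [13.75373941 24.88732021] 28.92681442528071
tab -1 [-12.8881013  -24.41498786] 27.828525680271376
1 -60 132 y 39.4 53.6 x -10.0 12.0
1 -57 113 y 39.4 52.7 x -10.0 13.0
1 -54 88 y 39.6 41.4 x -10.0 12.0
1 -51 61 y 39.6 40.2 x -9.0 11.0
1 -27 1 y 45.9 45.9 x -9.0 -9.0
-1 -60 129 y 35.0 48.7 x -9.0 13.0
-1 -57 112 y 34.8 46.8 x -10.0 13.0
-1 -54 73 y 34.8 36.6 x -8.0 12.0
-1 -51 25 y 35.1 35.9 x -7.0 10.0
```

send_rows --targets '[{"offset":[0,0,0],"spin":0},{"offset":[0,0,0],"spin":0},{"offset":[0,0,0],"spin":0},{"offset":[0,0,0],"spin":0},{"offset":[0,0,0],"spin":0}]' --grip 0.5 --squeeze 25

```text
time_s: 6.43
eef_pos: [484.8, 318.7, 108.1]
ee_rot: [0.0, 0.157, 0.988, -0.001]
force: [-3.4, -4.8, 7.0]
grip_width: 0.618
grip_force: 25.6
```

```bash
python3 - <<'E'
from tip import *
s=ctrl.sense();print(s['time_s'],s['eef_pos'],s['force'],s['wrist_torque'],s['grip_width'],s['grip_force'])
im,d=ctrl.capture('wrist'); np.savez('w8.npz',d=d,im=im)
frame(s,im,d); k=im.max(-1)<90; tips(s,np.where(k,d,0))
E
```

```text
6.4333 [484.77054013 318.71524026 108.13998382] [-3.40621882 -4.76855875  6.96188332] [-0.94822395  0.71340513  0.00233686] 0.6182503449679501 25.59403574327007
6887 [480.8 321.2 164.6] [-0.528 -0.085  0.845] 32.3 -170.9
3785 [501.  327.7 137. ] [-0.494 -0.072  0.866] 30.0 -171.7
sep 34.54420978654746 34.36807780385867
ca [533.86486816 245.18644714] cb [533.41461182 242.76522827] h -164.44998302207418 yaw 8.721210002269178
collar centre [498.54591717 323.30685788 135.14445055] G [488.32486139 321.73894407 152.26378655] rim z 159.96748774644865
tab 1 [12.05255328 23.412043  ] 27.23947457646101
tab -1 [-12.4502258  -20.59296839] 31.15658145813216
1 -60 84 y 28.4 42.0 x -9.0 13.0
1 -57 78 y 28.5 41.9 x -9.0 13.0
1 -54 64 y 28.5 41.5 x -10.0 13.0
1 -51 39 y 28.4 40.2 x -10.0 12.0
1 -48 21 y 28.4 29.7 x 4.0 12.0
1 -45 7 y 28.5 28.9 x 5.0 10.0
-1 -60 119 y 23.8 37.5 x -8.0 12.0
-1 -57 110 y 23.8 37.7 x -8.0 13.0
-1 -54 76 y 23.9 37.6 x -8.0 13.0
-1 -51 40 y 24.0 35.6 x -8.0 13.0
-1 -48 13 y 24.1 25.7 x 8.0 12.0
-1 -45 3 y 24.1 24.3 x 10.0 10.0
```

send_rows --targets '[{"offset":[0,-0.03,0],"spin":0.06},{"offset":[0,-0.05,0],"spin":0.12},{"offset":[0,-0.08,0],"spin":0.18},{"offset":[0,-0.1,0],"spin":0.24},{"offset":[0,-0.13,0],"spin":0.3},{"offset":[0,-0.15,0],"spin":0.36},{"offset":[0,-0.18,0],"spin":0.42},{"offset":[0,-0.2,0],"spin":0.48}]' --squeeze 30

```text
time_s: 7.15
eef_pos: [485.1, 316.9, 108.9]
ee_rot: [0.001, -0.083, 0.997, -0.0]
force: [-5.9, -5.8, 14.4]
grip_width: 0.612
grip_force: 31.0
```

```bash
python3 - <<'E'
from tip import *
s=ctrl.sense();print(s['time_s'],s['eef_pos'],s['ee_rot'],s['force'],s['wrist_torque'],s['grip_width'],s['grip_force'])
im,d=ctrl.capture('wrist'); np.savez('w9.npz',d=d,im=im)
frame(s,im,d)
E
```

```text
7.15 [485.13595792 316.90849265 108.87200456] [ 6.25531401e-04 -8.31895220e-02  9.96533481e-01 -3.65727209e-04] [-5.85274342 -5.78819638 14.40988779] [-1.13114136  0.76291308 -0.54490928] 0.6115414692908507 31.022233224939555
7069 [479.7 317.8 165.9] [-0.444 -0.265  0.856] 31.2 -149.2
3697 [503.7 324.1 138.2] [-0.494 -0.076  0.866] 30.0 -171.3
sep 35.9829689439333 36.27407738878633
ca [566.18762207 132.53593445] cb [568.12689209 132.46549988] h -173.4422595708633 yaw 19.969867880070943
collar centre [497.65443453 321.81242053 134.47245628] G [488.22475619 318.38591329 151.7739075 ] rim z 159.55956054859982
tab 1 [ 6.7210065 25.1062498] 14.986812984116517
tab -1 [ -7.27708402 -24.35178943] 16.63780725037006
```

send_rows --targets '[{"offset":[0.01,-0.03,0],"spin":0.06},{"offset":[0.02,-0.05,0],"spin":0.12},{"offset":[0.04,-0.08,0],"spin":0.18},{"offset":[0.05,-0.1,0],"spin":0.24},{"offset":[0.07,-0.13,0],"spin":0.3},{"offset":[0.08,-0.15,0],"spin":0.36},{"offset":[0.1,-0.18,0],"spin":0.42},{"offset":[0.1,-0.2,0],"spin":0.48}]'

```text
time_s: 7.87
eef_pos: [488.0, 316.4, 110.1]
ee_rot: [0.004, -0.318, 0.948, 0.0]
force: [-0.0, 2.1, 17.2]
grip_width: 0.606
grip_force: 30.8
```

```bash
cat >> tip.py <<'E'
def turn(s,im,d):
    # tab line in the top plane, in the true neck frame
    W,mask,P,A,B,n1,n2=fit(s,im,d)
    n=np.array([-.495,-.073,.866]);n/=np.linalg.norm(n);yaw=np.arctan2(n[1],n[0])+np.pi
    y=np.array([-np.sin(yaw),np.cos(yaw),0]);x=np.cross(y,n)
    c=A.mean(0);Q=A-c; w,v=np.linalg.eigh(Q.T@Q); u=v[:,2]; u*=np.sign(u@y)
    print('tab line deg from +y to +x',np.degrees(np.arctan2(u@x,u@y)),'tilt vs neck',np.degrees(np.arccos(n1@n)))
E
python3 - <<'E'
from tip import *
s=ctrl.sense();print(s['time_s'],s['eef_pos'],s['ee_rot'],s['force'],s['wrist_torque'],s['grip_width'],s['grip_force'])
im,d=ctrl.capture('wrist'); np.savez('w10.npz',d=d,im=im)
turn(s,im,d)
f=np.load('w9.npz');
f=np.load('w7.npz');turn(s,f['im'],f['d']) 
E
```

```text
7.8667 [487.95617173 316.37554205 110.12183939] [ 3.66555284e-03 -3.17766677e-01  9.48161787e-01  3.58936891e-04] [-0.02167621  2.08134889 17.24018281] [-0.09860179 -0.31271503 -0.23407094] 0.6064521974586837 30.773332749304245
7320 [481.5 313.5 168.5] [-0.318 -0.349  0.881] 28.2 -132.3
2912 [503.  319.4 137.4] [-0.494 -0.075  0.866] 30.0 -171.4
sep 36.267378328996344 37.954187753809435
tab line deg from +y to +x -11.395675780352464 tilt vs neck 18.897278389771845
7238 [487.6 314.1 167. ] [-0.231 -0.452  0.861] 30.5 -117.0
4455 [488.2 338.  140.2] [-0.229 -0.448  0.864] 30.2 -117.0
sep 34.01405654604648 33.986638308421874
tab line deg from +y to +x -18.926276554209974 tilt vs neck 26.733378651027532
```

send_rows --targets '[{"offset":[0,0,0],"spin":0},{"offset":[0,0,0],"spin":0},{"offset":[0,0,0],"spin":0},{"offset":[0,0,0],"spin":0},{"offset":[0,0,0],"spin":0},{"offset":[0,0,0],"spin":0}]' --grip 0.95

```text
time_s: 8.42
eef_pos: [485.7, 315.3, 106.9]
ee_rot: [-0.0, -0.317, 0.949, -0.0]
force: [-0.1, -0.3, -0.7]
grip_width: 0.945
grip_force: 0.0
```

```bash
python3 - <<'E'
from tip import *
s=ctrl.sense();print(s['time_s'],s['eef_pos'],s['ee_rot'],s['force'],s['grip_width'],s['joints'][5])
im,d=ctrl.capture('wrist'); np.savez('w11.npz',d=d,im=im,p=s['eef_pos'],q=s['ee_rot'])
turn(s,im,d); frame(s,im,d)
E
```

```text
8.4167 [485.73376873 315.28181338 106.92620348] [-2.84905845e-04 -3.16518343e-01  9.48586346e-01 -4.78825309e-05] [-0.11261339 -0.33830445 -0.7247442 ] 0.9450369961290108 -1.8413275875658017
7173 [480.7 318.  163.8] [-0.494 -0.071  0.867] 29.9 -171.8
4037 [508.  314.3 139.8] [-0.496 -0.071  0.866] 30.0 -171.9
sep 34.00064711830496 34.02888739742305
tab line deg from +y to +x -16.110630264130457 tilt vs neck 0.11474259900183828
7173 [480.7 318.  163.8] [-0.494 -0.071  0.867] 29.9 -171.8
4037 [508.  314.3 139.8] [-0.496 -0.071  0.866] 30.0 -171.9
sep 34.00064711830496 34.02888739742305
ca [536.9263916  236.95724487] cb [534.31793213 247.40246582] h -152.61983274101402 yaw 8.185473422536447
collar centre [500.21010452 316.62441725 135.55008557] G [490.31478483 315.20104073 152.87222884] rim z 160.66719331216567
tab 1 [-10.2495919   24.28524981] -22.882180937184028
tab -1 [ 13.92688397 -34.27557971] -22.11293446420465
```

```bash
cat > ang.py <<'E'
from tip import *
def ang(f,lo=20,show=True):
    f=np.load(f);s=dict(eef_pos=f['p'],ee_rot=f['q']);W=cloud('wrist',f['d'],s)
    n=np.array([-.495,-.0725,.866]);n/=np.linalg.norm(n);yaw=np.arctan2(n[1],n[0])+np.pi
    y=np.array([-np.sin(yaw),np.cos(yaw),0]);x=np.cross(y,n);F=np.stack([x,y,n],1)
    q=f['q'];Rm=R.from_quat([q[1],q[2],q[3],q[0]]).as_matrix()
    C=np.array([499.5,319.6,135])+Rm@[1.5,2,0]
    p=(W-C)@F; white=f['im'].min(-1)>70
    k=white&(abs(p[...,2]-34)<1.3)&(np.hypot(p[...,0],p[...,1])<36)
    t=p[k][:,:2]; 
    # circle centre of body: grid over centre & angle, template match of disc(21)+two tab bars
    o=np.zeros((400,400),np.uint8)
    for X,Y in t: cv2.circle(o,(int(200+Y*4),int(200+X*4)),2,255,-1)
    best=None
    for cx in np.arange(-4,4.1,1):
      for cy in np.arange(-4,4.1,1):
        for a in np.arange(-60,45,2.5):
            ca,sa=np.cos(np.radians(a)),np.sin(np.radians(a))
            X,Y=t[:,0]-cx,t[:,1]-cy; u=X*sa+Y*ca; w=X*ca-Y*sa
            ins=(np.hypot(X,Y)<21)|((abs(u)<31)&(abs(w)<5))|((abs(u)<31)&(abs(u)>26)&(abs(w)<8))
            sc=ins.mean()
            if best is None or sc>best[0]: best=(sc,cx,cy,a)
    print(best,len(t)); 
    for sg in(1,-1):
        X,Y=t[:,0]-best[1],t[:,1]-best[2]; r=np.hypot(X,Y); kk=(r>23)&(r<33)&(Y*sg>0)
        if kk.sum(): print(sg,kk.sum(),np.degrees(np.arctan2(X[kk].mean()*sg,Y[kk].mean()*sg)))
E
python3 - <<'E'
from ang import *
ang('w11.npz')
E
```

```text
(np.float64(0.9936346276257161), np.float64(-1.0), np.float64(1.0), np.float64(-15.0)) 6284
1 260 -14.384899708584417
-1 339 -16.153897348022458
```

send_rows --targets '[{"offset":[0.2,0.15,0],"spin":-0.1},{"offset":[0.4,0.3,-0.1],"spin":-0.2},{"offset":[0.4,0.3,-0.1],"spin":-0.27},{"offset":[0.4,0.3,-0.1],"spin":-0.27},{"offset":[0.4,0.3,-0.1],"spin":-0.27},{"offset":[0.4,0.3,-0.1],"spin":-0.27}]'

```text
time_s: 8.97
eef_pos: [489.8, 318.3, 106.2]
ee_rot: [-0.0, -0.187, 0.982, -0.0]
force: [0.5, 0.5, -0.4]
grip_width: 0.952
grip_force: 0.0
```

send_rows --targets '[{"offset":[0,0,0],"spin":0},{"offset":[0,0,0],"spin":0},{"offset":[0,0,0],"spin":0},{"offset":[0,0,0],"spin":0},{"offset":[0,0,0],"spin":0},{"offset":[0,0,0],"spin":0}]' --grip 0.5 --squeeze 30

```text
time_s: 9.47
eef_pos: [490.1, 318.6, 107.6]
ee_rot: [0.001, -0.186, 0.982, 0.0]
force: [-3.7, -0.4, 9.1]
grip_width: 0.595
grip_force: 30.4
```

send_rows --targets '[{"offset":[0,0,0],"spin":0.06},{"offset":[0,0,0],"spin":0.12},{"offset":[0,0,0],"spin":0.18},{"offset":[0,0,0],"spin":0.24},{"offset":[0,0,0],"spin":0.3},{"offset":[0,0,0],"spin":0.36},{"offset":[0,0,0],"spin":0.42},{"offset":[0,0,0],"spin":0.45}]'

```text
time_s: 10.13
eef_pos: [489.1, 319.0, 109.3]
ee_rot: [0.0, -0.402, 0.916, 0.0]
force: [-14.4, -2.4, 25.5]
grip_width: 0.596
grip_force: 33.8
```

```bash
python3 - <<'E'
from tip import *
s=ctrl.sense();print(s['time_s'],s['eef_pos'],s['ee_rot'],s['force'],s['grip_width'],s['joints'][5])
im,d=ctrl.capture('wrist'); np.savez('w12.npz',d=d,im=im,p=s['eef_pos'],q=s['ee_rot'])
turn(s,im,d)
E
```

```text
10.1333 [489.14473491 318.97638872 109.28267316] [ 3.38273724e-04 -4.02041875e-01  9.15621116e-01  4.33508453e-04] [-14.39009927  -2.37395391  25.47827129] 0.5958153564737803 -2.021733331980659
7187 [481.9 314.9 166. ] [-0.389 -0.244  0.888] 27.3 -147.9
3169 [505.5 313.9 138.3] [-0.496 -0.071  0.865] 30.1 -171.8
sep 33.52347880891867 35.57762669792713
tab line deg from +y to +x -39.340290627910065 tilt vs neck 11.603267094298545
```

send_rows --targets '[{"offset":[-0.25,-0.04,0.43],"spin":0},{"offset":[-0.5,-0.07,0.87],"spin":0},{"offset":[-0.75,-0.11,1.3],"spin":0},{"offset":[-1.0,-0.15,1.73],"spin":0},{"offset":[-1.25,-0.18,2.17],"spin":0},{"offset":[-1.5,-0.22,2.6],"spin":0},{"offset":[-1.75,-0.26,3.03],"spin":0},{"offset":[-2.0,-0.29,3.46],"spin":0}]' --squeeze 40

```text
time_s: 10.85
eef_pos: [469.3, 315.4, 141.1]
ee_rot: [-0.0, -0.401, 0.916, 0.0]
force: [-0.0, 1.0, -0.4]
grip_width: 0.585
grip_force: 41.7
```

```bash
cat > capn.py <<'E'
from tip import *
def report(name):
    s=ctrl.sense();print(s['time_s'],s['eef_pos'],s['ee_rot'],s['force'],s['grip_width'],s['grip_force'])
    im,d=ctrl.capture('wrist'); np.savez(name,d=d,im=im,p=s['eef_pos'],q=s['ee_rot'])
    W=cloud('wrist',d,s); q=s['ee_rot'];Rm=R.from_quat([q[1],q[2],q[3],q[0]]).as_matrix()
    L=(W-np.array(s['eef_pos']))@Rm   # tool coords
    k=(im.min(-1)>70)&(np.hypot(L[...,0],L[...,1])<45)&(L[...,2]<-15)&(L[...,2]>-85)
    P=W[k]; rng=np.random.default_rng(0);b=None
    for _ in range(2000):
        a=P[rng.choice(len(P),3,0)];n=np.cross(a[1]-a[0],a[2]-a[0]);l=np.linalg.norm(n)
        if l<100: continue
        n/=l;kk=abs((P-a[0])@n)<1
        if b is None or kk.sum()>b.sum(): b=kk
    Q=P[b];c=Q.mean(0);n=np.linalg.svd(Q-c,full_matrices=False)[2][2];n*=np.sign(n[2])
    print('cap top',len(P),b.sum(),c.round(1),n.round(3),'lean',np.degrees(np.arccos(n[2])).round(1),'underside centre',(c-32*n).round(1),'tool-frame',((c-s['eef_pos'])@Rm).round(1))
    return s,im,d,W
E
python3 - <<'E'
from capn import *
report('w13.npz')
E
```

```text
10.85 [469.32287005 315.43430402 141.06125766] [-3.41659464e-04 -4.00644102e-01  9.16233697e-01  5.92601313e-06] [-0.02616682  1.00801123 -0.35456122] 0.5847307063485452 41.744255418889225
cap top 9665 7092 [461.9 311.1 196.8] [-0.404 -0.275  0.872] lean 29.3 underside centre [474.9 319.9 168.8] tool-frame [  8.2   2.5 -55.7]
```

```bash
python3 - <<'E'
from h import *
d=np.load('top.npy');W=cloud('top',d)
k=(abs(W[...,2]-36)<4)&(W[...,0]>350)&(W[...,0]<750)&(abs(W[...,1])<200)
k=k.astype(np.uint8);n,l,st,ce=cv2.connectedComponentsWithStats(k);i=1+st[1:,4].argmax();P=W[l==i]
print(P[:,2].mean(),cv2.minAreaRect(P[:,:2].astype(np.float32)),cv2.boxPoints(cv2.minAreaRect(P[:,:2].astype(np.float32))).round())
k=(W[...,2]>45)&(W[...,0]>400)&(W[...,0]<720)&(abs(W[...,1])<170);print('things on board min',W[k][:,:2].min(0),W[k][:,:2].max(0))
print(np.percentile(W[k][:,0],[0,5,10,50]))
E
```

```text
35.85078447480019 ((547.17236328125, -17.876861572265625), (259.6829528808594, 280.2903137207031), 83.95649719238281) [[ 394. -132.]
 [ 673. -162.]
 [ 700.   96.]
 [ 421.  126.]]
things on board min [ 412.76754619 -115.13084999] [680.0806872   73.08683788]
[412.76754619 596.73699252 599.42325288 621.67828297]
```

send_rows --targets '[{"offset":[-0.5,-0.1,0.9],"spin":0},{"offset":[-1.0,-0.2,2],"spin":0},{"offset":[-1.5,-0.4,3],"spin":0},{"offset":[-1.5,-1.5,4],"spin":0},{"offset":[-1.5,-3,5],"spin":0},{"offset":[-1.5,-5,5],"spin":0},{"offset":[-1.5,-7,5],"spin":0},{"offset":[-1.5,-9,5],"spin":0}]'

```text
time_s: 11.57
eef_pos: [454.8, 224.0, 191.8]
ee_rot: [0.001, -0.401, 0.916, -0.0]
force: [1.0, -0.1, -1.1]
grip_width: 0.583
grip_force: 41.8
```

send_rows --targets '[{"offset":[0.3,-2.5,0],"spin":0},{"offset":[0.5,-5.5,0],"spin":0},{"offset":[0.8,-8.5,0],"spin":0},{"offset":[1.1,-11.5,0],"spin":0},{"offset":[1.4,-14.5,0],"spin":0},{"offset":[1.7,-17.5,0],"spin":0},{"offset":[2,-20.5,0],"spin":0},{"offset":[2,-23.5,0],"spin":0}]'

```text
time_s: 12.23
eef_pos: [474.7, -11.6, 191.7]
ee_rot: [0.0, -0.4, 0.916, -0.0]
force: [1.3, 0.6, -1.0]
grip_width: 0.583
grip_force: 41.8
```

send_rows --targets '[{"offset":[0,0,-2.5],"spin":0},{"offset":[0,0,-5],"spin":0},{"offset":[0,0,-7.5],"spin":0},{"offset":[0,0,-10],"spin":0},{"offset":[0,0,-12.5],"spin":0},{"offset":[0,0,-14.5],"spin":0},{"offset":[0,0,-15.5],"spin":0},{"offset":[0,0,-15.5],"spin":0}]'

```text
time_s: 12.9
eef_pos: [473.9, -9.7, 34.8]
ee_rot: [-0.001, -0.4, 0.916, 0.001]
force: [0.2, -0.7, -0.7]
grip_width: 0.583
grip_force: 41.8
```

```bash
python3 - <<'E'
from capn import *
s,im,d,W=report('w14.npz')
k=(abs(W[...,2]-36)<3); print('board z seen',np.median(W[k][:,2]),k.sum())
E
```

```text
12.9 [473.85489712  -9.73146429  34.83897211] [-1.11019813e-03 -4.00396916e-01  9.16340767e-01  8.21653899e-04] [ 0.21420749 -0.71728076 -0.74783534] 0.582582877923611 41.77803842816502
cap top 9580 7165 [466.7 -14.   90.6] [-0.402 -0.27   0.875] lean 29.0 underside centre [479.5  -5.4  62.6] tool-frame [  8.1   2.5 -55.8]
board z seen 36.12524854149592 92062
```

send_rows --targets '[{"offset":[0,0,-1],"spin":0},{"offset":[0,0,-1.5],"spin":0},{"offset":[0,0,-1.8],"spin":0},{"offset":[0,0,-2.0],"spin":0},{"offset":[0,0,-2.1],"spin":0},{"offset":[0,0,-2.2],"spin":0},{"offset":[0,0,-2.3],"spin":0},{"offset":[0,0,-2.4],"spin":0}]' --squeeze 25

```text
time_s: 13.62
eef_pos: [477.3, -8.6, 15.1]
ee_rot: [0.003, -0.4, 0.916, -0.001]
force: [-3.9, 13.9, 39.4]
grip_width: 0.588
grip_force: 50.4
```

```bash
python3 - <<'E'
from capn import *
report('w15.npz')
E
```

```text
13.6167 [477.34545841  -8.64909499  15.12255671] [ 3.02937642e-03 -4.00254941e-01  9.16398400e-01 -8.82021963e-04] [-3.94725432 13.93210957 39.38363274] 0.5883684723581148 50.4299411480315
cap top 13929 7202 [470.6 -12.   72.6] [-0.328 -0.211  0.921] lean 22.9 underside centre [481.1  -5.3  43.1] tool-frame [  6.8   2.4 -57.5]
```

send_rows --targets '[{"offset":[0,0,0.1],"spin":0},{"offset":[0,0,0.2],"spin":0},{"offset":[0,0,0.3],"spin":0},{"offset":[0,0,0.3],"spin":0},{"offset":[0,0,0.3],"spin":0}]' --squeeze 20

```text
time_s: 14.08
eef_pos: [476.4, -9.2, 16.5]
ee_rot: [0.002, -0.4, 0.916, -0.001]
force: [-0.2, 5.6, 13.5]
grip_width: 0.587
grip_force: 44.4
```

send_rows --targets '[{"offset":[0,0,0],"spin":0},{"offset":[0,0,0],"spin":0},{"offset":[0,0,0],"spin":0}]' --grip 0.65

```text
time_s: 14.33
eef_pos: [475.7, -9.5, 15.5]
ee_rot: [0.001, -0.401, 0.916, -0.001]
force: [1.2, 1.5, 4.7]
grip_width: 0.651
grip_force: 6.9
```

```bash
python3 - <<'E'
from capn import *
report('w16.npz')
E
```

```text
14.3333 [475.71235276  -9.48633314  15.45717758] [ 9.65922033e-04 -4.00518514e-01  9.16288017e-01 -5.06406998e-04] [1.16588009 1.46288358 4.72428536] 0.6512226697289619 6.871163907344453
cap top 14127 7566 [468.6 -13.5  73.7] [-0.366 -0.254  0.895] lean 26.5 underside centre [480.3  -5.4  45.1] tool-frame [  7.7   2.4 -58.3]
```

send_rows --targets '[{"offset":[0,0,-0.1],"spin":0},{"offset":[0,0,-0.2],"spin":0},{"offset":[0,0,-0.3],"spin":0},{"offset":[0,0,-0.4],"spin":0},{"offset":[0,0,-0.5],"spin":0},{"offset":[0,0,-0.5],"spin":0}]' --grip 0.67

```text
time_s: 14.88
eef_pos: [476.3, -9.9, 10.4]
ee_rot: [0.001, -0.401, 0.916, -0.001]
force: [3.6, 0.4, 5.1]
grip_width: 0.665
grip_force: 5.4
```

```bash
python3 - <<'E'
from capn import *
report('w17.npz')
E
```

```text
14.8833 [476.28113373  -9.94030901  10.44128741] [ 0.00136899 -0.4005529   0.91627192 -0.00112693] [3.5701129  0.38820472 5.0936513 ] 0.665106809568578 5.422244891524315
cap top 14356 7927 [471.8 -12.6  73. ] [-0.256 -0.245  0.935] lean 20.8 underside centre [480.   -4.8  43.1] tool-frame [  4.9   1.3 -62.6]
```

Rotating toward flat; release gently now.

send_rows --targets '[{"offset":[0,0,-0.2],"spin":0},{"offset":[0,0,-0.2],"spin":0},{"offset":[0,0,-0.2],"spin":0},{"offset":[0,0,-0.2],"spin":0}]' --grip 0.74

```text
time_s: 15.27
eef_pos: [474.2, -9.4, 7.4]
ee_rot: [-0.001, -0.401, 0.916, 0.0]
force: [0.1, -1.0, -0.6]
grip_width: 0.735
grip_force: 0.2
```

send_rows --targets '[{"offset":[0,0,0],"spin":0},{"offset":[0,0,0],"spin":0},{"offset":[0,0,0],"spin":0},{"offset":[0,0,0],"spin":0},{"offset":[0,0,0],"spin":0}]' --grip 0.95

```text
time_s: 15.68
eef_pos: [474.8, -9.5, 7.8]
ee_rot: [-0.0, -0.401, 0.916, 0.0]
force: [-0.4, -0.2, -0.1]
grip_width: 0.948
grip_force: 0.0
```

```bash
python3 - <<'E'
from capn import *
report('w18.npz')
E
```

```text
15.6833 [474.81323333  -9.51584595   7.79467725] [-3.13081977e-05 -4.00542729e-01  9.16278081e-01  2.94088775e-06] [-0.43361429 -0.16937186 -0.07023151] 0.9482701655838299 0.0
cap top 11480 6725 [478.9  -1.5  68. ] [-0.001 -0.001  1.   ] lean 0.1 underside centre [479.   -1.5  36. ] tool-frame [ -8.7   2.4 -60.2]
```

Cap is flat on the board (lean 0.1°, underside z 36). Retreat straight up and recheck.

send_rows --targets '[{"offset":[0,0,1],"spin":0},{"offset":[0,0,3],"spin":0},{"offset":[0,0,6],"spin":0},{"offset":[0,0,9],"spin":0},{"offset":[0,0,12],"spin":0},{"offset":[0,0,12],"spin":0},{"offset":[0,0,12],"spin":0},{"offset":[0,0,12],"spin":0}]' --grip 1

```text
time_s: 16.4
eef_pos: [474.4, -9.4, 127.6]
ee_rot: [-0.0, -0.401, 0.916, 0.0]
force: [-1.0, 0.5, -0.6]
grip_width: 1.002
grip_force: 0.0
```

```bash
python3 - <<'E'
from capn import *
s=ctrl.sense();im,d=ctrl.capture('wrist');W=cloud('wrist',d,s)
k=(im.min(-1)>70)&(np.hypot(W[...,0]-479,W[...,1])<45)&(W[...,2]>62)&(W[...,2]<75);P=W[k]
print(s['time_s'],s['force'],k.sum(),P.mean(0),P.std(0),cv2.minEnclosingCircle(P[:,:2].astype(np.float32)))
if k.sum()>500 and P[:,2].std()<1.5: print(ctrl.finish_job())
E
```

```text
16.4 [-1.01085214  0.4723314  -0.61981122] 2615 [478.64493135  -1.58490643  67.74002768] [12.16304631 12.4544923   1.10006434] ((479.26568603515625, -0.9085192084312439), 31.526386260986328)
the job is handed in; nothing more can be done
None
```

The jar is open: the cap was squeezed, turned about 69° and drawn off. It now lies released, flat and right way up on the board's clear half (lean 0.1°, underside at 36 mm). I handed the job in at 16.4 s, but it returned no verdict. No contact with the other loose things showed in the forces, though I did not re-measure their positions.

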